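Load the reagent ring in order, feeling for each pocket's floor

ROBOT

A 7-joint arm with a two-finger parallel gripper is mounted at the origin on a cart in front of the work surface, level with it; the furniture and walls round the work are solid. World frame = base frame: x ahead of the robot, y to its left, z up, the work surface at z = 0. Lengths are in m, angles in rad, forces in N, time in s.
With the tool pointing down it reaches from about 0.425 to 0.875 m from the base axis. Payload 9.9 kg.
Tool frame: the origin (TCP) lies at the centre of the arm's flange, where the gripper is bolted on; the fingertips stand 173 mm ahead of it and the grasp point (between the pads) lies 155 mm ahead of it; z points along the fingers, y is the direction in which the jaws open and shut (so a half turn about z gives the same grasp; the last joint's range is limited). The gripper opens to 85 mm and grips with 20 to 120 N. Pads are 22 mm wide; open, the fingers measure 114 mm over their backs; the gripper's body (76 mm by 85 mm) begins 54 mm behind the grasp point. The pads swing forward as they close: fully open they stand 13 mm farther back than shut.
Start: joints at [-1.298, 0.576, 0.025, 1.437, -0.015, 1.129, -0.057], TCP at [0.236, 0.632, 0.405] pointing down, gripper open.
Joint ranges: [-2.76, 2.76], [-0.34, 2.15], [-1.52, 1.57], [0.19, 2.46], [-1.09, 4.23], [0.17, 1.99], [-2.82, 2.82]. Speed limits (rad/s): [2.22, 2.22, 3.01, 3.01, 3.14, 3.14, 3.14].

INTERFACE

Orientations are given as a rotation vector (axis times angle).
In Python, from bench import telemetry, snapshot, order, boxes_of, masks_of, tip_of gives the robot as it stands.
- The arm moves only by the tool send_rows, never from a script. Its argument "series" is a list of rows, each an object with "translation": the shift along the tool's x, y, z in cm, a list of three; "rotation": the turn, a rotation vector about the tool's x, y, z in degrees, a list of three; "gripper": the opening, from 0 (shut) to 1 (fully open). A call has 1 to 12 rows; each row is the pose to reach, as a shift and turn from the pose commanded when the call began, along the tool's axes at that moment; what a row does not reach only later rows make up. A row lasts 1/8 s, in which the tool goes at most 62.5 mm and 10.7 degrees, less where a joint would pass 70% of its speed; a pose out of reach is approached as far as the arm can. A call with a gripper value outside its range is refused whole. The fingers move at their own pace and stop on an object; the grip force is fixed at half the most. Time passes only in rows, so rows that repeat a pose let the fingers close. It gives the time, the measured TCP pose, the force and the opening at its end, in the units of the state.
- telemetry.sense(): the state, without advancing time (a new reading comes with each control period).
- snapshot(name): name is "side" or "top"; returns a dict with "image" (384x512x3 uint8, red, green, blue), "z_map" (384x512 float32, m along the optical axis (not along the pixel's ray), 0 where there is no reading), "intrinsics" (3x3 intrinsics, pixels), "camera_from_world" (4x4, takes a point from world to camera coordinates). Camera axes: x right, y up, looking along -z (the intrinsics and any distortion apply to the point x, -y, -z); pixel columns grow to the right and rows downward; lengths in m; the calibration is good to about 2 mm. A picture is of the moment at which its call begins.
- order.job_done(): hands the job in, once; it reports no verdict.
Trained networks look in a picture, given as the dict that the camera call returned (one of the last four; its "shot" number tells which), for a name from the list of things; names that differ only in an ending like _2 or _b are one class to them, and where a whole thing is asked for, a point or a joint stands for the part that bears it (a point fixed in the world has none). Each returns a list of dicts, best first, with "confidence" (0 to 1); they miss things now and then, are a little off and sometimes report something else, mostly with a low value. They report only what shows in the picture. A call takes as long as a camera call. They do not tell look-alikes from the thing itself.
- boxes_of(thing, picture): "rect" ([left, top, right, bottom] in pixels, round what is visible of it).
- masks_of(thing, picture): "region" (384x512 bool, what is visible of it) and "rect" ([left, top, right, bottom] in pixels, round what is visible of it).
- tip_of(thing, picture): "location" ([column, row] in pixels: a listed point, or the origin of a listed thing).
The state is a dict: "clock": time; "joint_positions": joint angles; "qd": joint speeds; "joint_torque": joint torques, N m; "eef_pos": TCP position; "orientation": TCP orientation; "contact_force": force on the tool from outside, world axes, zero at the start; "ft_torque": the same for the moment, N m; "grip_width": finger opening in m.
Only numpy, scipy, OpenCV 4.12 (cv2) and the standard library are available. Lean on these libraries where they do the work, as an engineer would, in place of code of your own. Each camera call takes 0.05 s, during which the arm holds its last target. There are 200 camera calls.

TASK

Load the bottle ring: the small reagent bottle goes into pocket 1 first, then the medium one into pocket 2, then the large one into pocket 3 (pocket 1 is at the pointer tab, the rest follow clockwise from above). The lift plates inside the pockets are set at different unknown heights, so lower each bottle gently until you feel it stand on its plate before you let go: do not drop it or press it hard, and leave it upright. Do not tip any bottle or disturb the dish, the tape and the timer.

Things in the scene. Friction and masses are not known exactly. Their poses are not given: they have to be found in the camera images.
- bottle_small_centre (a point): the small reagent bottle, closed and rigid, 33 mm in diameter and 69 mm tall, standing upright; this point lies on its axis half-way up (34.5 mm above its underside), z along its axis. Round shoulders, then a screw cap 19 mm wide and 12 mm tall at the very top: grip the cap. Mass 60 to 250 g.
- bottle_medium_centre (a point): the medium reagent bottle, closed and rigid, 42 mm in diameter and 81 mm tall, standing upright; this point lies on its axis half-way up (40.5 mm above its underside), z along its axis. Round shoulders, then a screw cap 24 mm wide and 14 mm tall at the very top: grip the cap. Mass 60 to 250 g.
- bottle_large_centre (a point): the large reagent bottle, closed and rigid, 48 mm in diameter and 93 mm tall, standing upright; this point lies on its axis half-way up (46.5 mm above its underside), z along its axis. Round shoulders, then a screw cap 28 mm wide and 16 mm tall at the very top: grip the cap. Mass 60 to 250 g.
- pocket1 (a point): centre of the mouth of pocket 1, level with the cup's rim 52 mm above the worktop, z up. The cup beside the flat pointer tab; one raised stud. Its floor, a level lift plate, is set at an unknown height, new each time: 12 to 36 mm above the worktop (16 to 40 mm below the rim). Find it by touch; it gives 1 mm per 2 N, at most 6 mm.
- pocket2 (a point): centre of the mouth of pocket 2, level with the cup's rim 52 mm above the worktop, z up. 90 degrees clockwise from pocket 1 seen from above, marked by 2 raised studs; its own floor, also at an unknown 12 to 36 mm above the worktop.
- pocket3 (a point): centre of the mouth of pocket 3, level with the cup's rim 52 mm above the worktop, z up. 180 degrees clockwise from pocket 1 seen from above, marked by 3 raised studs; its own floor, also at an unknown 12 to 36 mm above the worktop.
- pocket4 (a point): centre of the mouth of pocket 4, level with the cup's rim 52 mm above the worktop, z up. 270 degrees clockwise from pocket 1 seen from above, marked by 4 raised studs; its own floor, also at an unknown 12 to 36 mm above the worktop. Stays empty.
- ring_centre (a point): centre of the bottle ring, 52 mm above the worktop (level with the cup rims); x points to pocket 1, z up. The ring, fixed to the worktop: aluminium base plate 196 mm across and 6 mm thick, a pointer tab that sticks out 22 mm beside pocket 1, a hub 34 mm tall, four round white cups 56 mm inside, 63 mm outside, axes 52 mm from the centre.
- dish_centre (a point): bystander: closed round dish, 61 mm across and 15 mm tall, loose; point at its centre. Leave alone.
- tape_centre (a point): bystander: roll of label tape lying flat, 64 mm across and 19 mm tall, loose; point at its centre. Leave alone.
- timer_centre (a point): bystander: small standing timer, 58 mm wide, 36 mm deep and 66 mm tall, loose; point half-way up. Leave alone.
Not all that is in view belongs to the job. Leave any blue look-alike of the part that bears bottle_small_centre alone.

How it is judged:
By the outcome, as a careful person would: the job done as asked, in the order asked, and still so for the second after the job is handed in, with the robot touching nothing.
It also fails if it takes over 72 s, if anything falls off the work surface, if the arm or the gripper's body presses on something with over 40 N, if the wrist force passes 120 N, or if a joint passes its speed limit or range.

## Working session

There is one attempt and no reset: what is moved stays moved. The work goes in short steps, Python scripts to look and compute and a tool call to move; the robot and the scene stay as the last step left them, time stands still between calls to the robot, and variables do not carry over. Pictures are saved under pics/ and viewed, about 8 in all and at most 12, crops included, and the job is handed in when it is done.

Besides the shell and the picture viewer there is one more tool, called after "Call:" by a JSON object that holds its "name" and its "arguments", one argument or row to a line. send_rows: Moves the arm, as the interface text tells. Its arguments: {"type":"object","properties":{"series":{"type":"array","items":{"type":"object","properties":{"translation":{"type":"array","items":{"type":"number"}},"rotation":{"type":"array","items":{"type":"number"}},"gripper":{"type":"number"}}}}},"required":["series"]}

```bash
ls; mkdir -p pics; cat > h.py <<'E'
import numpy as np, cv2
from bench import telemetry, snapshot, order, boxes_of, masks_of, tip_of
def world(p,u,v,z=None,zw=None):
    K=p["intrinsics"];T=np.linalg.inv(p["camera_from_world"])
    d=np.array([(u-K[0,2])/K[0,0],-(v-K[1,2])/K[1,1],-1.0])
    if zw is None: return (T@np.r_[d*z,1])[:3]
    o=T[:3,3];r=T[:3,:3]@d
    return o+r*(zw-o[2])/r[2]
def cloud(p):
    K=p["intrinsics"];T=np.linalg.inv(p["camera_from_world"]);z=p["z_map"]
    v,u=np.mgrid[:384,:512]
    c=np.stack([(u-K[0,2])/K[0,0]*z,-(v-K[1,2])/K[1,1]*z,-z,np.ones_like(z)],-1)
    return c@T.T
def save(p,n): cv2.imwrite("pics/"+n,p["image"][:,:,::-1])
E
python3 - <<'E'
from h import *
s=telemetry.sense();print({k:np.round(v,3).tolist() for k,v in s.items()})
a=snapshot("top");b=snapshot("side")
im=np.vstack([a["image"],b["image"]]) 
cv2.imwrite("pics/a.png",cv2.resize(np.hstack([a["image"],b["image"]]),(800,300))[:,:,::-1])
save(a,"top0.png");save(b,"side0.png")
for n,p in(("top",a),("side",b)):
    print(n,np.round(np.linalg.inv(p["camera_from_world"])[:3,:].tolist(),3))
    for t in "bottle_small_centre bottle_medium_centre bottle_large_centre pocket1 pocket2 pocket3 pocket4 ring_centre dish_centre tape_centre timer_centre".split():
        zw={"bottle_small_centre":.0345,"bottle_medium_centre":.0405,"bottle_large_centre":.0465}.get(t,.052)
        if "dish" in t: zw=.0075
        if "tape" in t: zw=.0095
        if "timer" in t: zw=.033
        for r in tip_of(t,p): print(t,np.round(r["location"],1),round(r["confidence"],2),np.round(world(p,*r["location"],zw=zw),4))
E
```

```text
pics
{'clock': 0.0, 'joint_positions': [-1.298, 0.577, 0.025, 1.438, -0.015, 1.129, -0.057], 'qd': [0.001, -0.002, 0.0, -0.002, -0.0, -0.001, 0.001], 'joint_torque': [0.001, -76.575, 2.251, -28.597, 0.015, 0.012, -0.0], 'eef_pos': [0.236, 0.632, 0.404], 'orientation': [-0.557, -3.092, 0.003], 'contact_force': [-0.595, -0.312, 0.38], 'ft_torque': [-0.027, 0.008, -0.033], 'grip_width': 0.086}
top [[ 2.700e-02  9.820e-01 -1.880e-01  3.570e-01]
 [-1.000e+00  2.800e-02 -1.000e-03  1.060e-01]
 [ 4.000e-03  1.880e-01  9.820e-01  1.073e+00]]
bottle_small_centre [244.9 222.4] 0.72 [0.4766 0.1157 0.0345]
bottle_small_centre [263.6 190.6] 0.71 [0.5535 0.0737 0.0345]
bottle_medium_centre [313.9 186.3] 0.83 [ 0.566  -0.0446  0.0405]
bottle_large_centre [349.8 174.6] 0.78 [ 0.5953 -0.1285  0.0465]
pocket1 [149.4 193.1] 0.94 [0.5368 0.3394 0.052 ]
pocket1 [144.  226.8] 0.73 [0.4581 0.3463 0.052 ]
pocket1 [177.6 194. ] 0.6 [0.5365 0.2738 0.052 ]
pocket1 [175.7 222.5] 0.57 [0.47   0.2743 0.052 ]
pocket2 [149.4 193.1] 0.94 [0.5368 0.3394 0.052 ]
pocket2 [144.  226.8] 0.73 [0.4581 0.3463 0.052 ]
pocket
[... 1782 characters left out ...]
1.4] 0.71 [0.458  0.2717 0.052 ]
pocket2 [280.8 250.9] 0.65 [0.4657 0.3443 0.052 ]
pocket3 [247.8 248.8] 0.97 [0.5357 0.3509 0.052 ]
pocket3 [254.2 227.7] 0.72 [0.539  0.2727 0.052 ]
pocket3 [289.  231.4] 0.71 [0.458  0.2717 0.052 ]
pocket3 [280.8 250.9] 0.65 [0.4657 0.3443 0.052 ]
pocket4 [247.8 248.8] 0.97 [0.5357 0.3509 0.052 ]
pocket4 [254.2 227.7] 0.72 [0.539  0.2727 0.052 ]
pocket4 [289.  231.4] 0.71 [0.458  0.2717 0.052 ]
pocket4 [280.8 250.9] 0.65 [0.4657 0.3443 0.052 ]
ring_centre [267. 235.] 0.69 [0.5047 0.2948 0.052 ]
dish_centre [310.3 200.1] 0.55 [0.4252 0.0485 0.0075]
tape_centre [221.  203.7] 0.52 [0.6698 0.1186 0.0095]
timer_centre [233.8 157. ] 0.57 [ 0.7046 -0.1491  0.033 ]
```

View pics/top0.png

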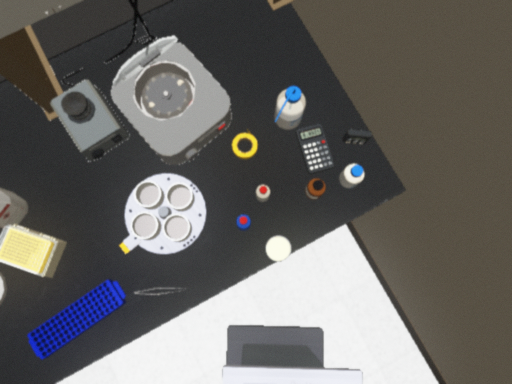

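View pics/side0.png

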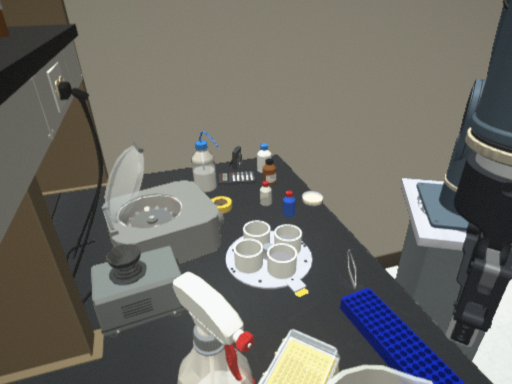

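The red-capped bottles are a white one at top-view (263,190) and a blue one at (244,222). The white one is the target, because the task calls the blue one a look-alike. The amber bottle at (316,187) is the medium and the blue-capped white one at (352,175) is the large. The tab is yellow, at (128,243), so pocket 1 is the cup at (144,227), pocket 2 is at (149,194) and pocket 3 is at (180,196). I'll confirm this in a crop and measure with depth.

```bash
cat > m.py <<'E'
from h import *
from scipy.optimize import least_squares
def fitc(P,r,c0):
    return least_squares(lambda q:np.hypot(P[:,0]-q[0],P[:,1]-q[1])-r,c0,loss="soft_l1",f_scale=.002).x
def near(X,c,r,z0,z1):
    d=np.hypot(X[...,0]-c[0],X[...,1]-c[1]); return X[(d<r)&(X[...,2]>z0)&(X[...,2]<z1)]
E
python3 - <<'E'
from m import *
V={n:snapshot(n) for n in("top","side")}
B=dict(small=((.5535,.0737),.069,.0095,.0165,.012),medium=((.566,-.0446),.081,.012,.021,.014),large=((.5953,-.1285),.093,.014,.024,.016))
C=dict(p1=(.4581,.3463),p2=(.5368,.3394),p3=(.5365,.2738),p4=(.47,.2743))
for n,p in V.items():
    X=cloud(p)
    print(n,"table",np.round(np.median(near(X,(.5,.17),.03,-.02,.02)[:,2]),4))
    for k,(c,h,rc,rb,hc) in B.items():
        Q=near(X,c,.03,h-.004,h+.008); 
        if len(Q)>2: print(k,"cap top n",len(Q),np.round(Q[:,:3].mean(0),4),"ztop",np.round(np.median(Q[:,2]),4), "mid",np.round((Q[:,:2].max(0)+Q[:,:2].min(0))/2,4))
        Q=near(X,c,.035,.012,h-hc-.018)
        if len(Q)>5:print("   body fit",len(Q),np.round(fitc(Q,rb,c),4))
    for k,c in C.items():
        Q=near(X,c,.042,.048,.057)
        f=fitc(Q,.02975,c)
        Q=near(X,f,.042,.048,.057); f=fitc(Q,.02975,f)
        R=np.hypot(Q[:,0]-f[0],Q[:,1]-f[1])
        F=near(X,f,.018,-.01,.045)
        print(k,"rim",len(Q),np.round(f,4),"R med",np.round(np.median(R),4),"z",np.round(np.median(Q[:,2]),4),"floor",len(F),np.round(np.percentile(F[:,2],[10,50,90]),4) if len(F) else "")
a=V["top"]["image"]
c1=cv2.resize(a[160:260,110:210],(400,400),interpolation=cv2.INTER_CUBIC);c2=cv2.resize(a[160:260,230:380],(390,260),interpolation=cv2.INTER_CUBIC)
o=np.zeros((400,790,3),np.uint8);o[:,:400]=c1;o[:260,400:790]=c2
cv2.imwrite("pics/crop.png",o[:,:,::-1])
E
```

```text
top table -0.0006
small cap top n 47 [0.5496 0.077  0.0683] ztop 0.0682 mid [0.5499 0.0773]
   body fit 26 [0.5496 0.0761]
medium cap top n 79 [ 0.5625 -0.0482  0.0804] ztop 0.0803 mid [ 0.5626 -0.0482]
   body fit 64 [ 0.5623 -0.0485]
large cap top n 102 [ 0.5945 -0.1341  0.0925] ztop 0.0923 mid [ 0.5946 -0.1337]
   body fit 117 [ 0.5955 -0.135 ]
p1 rim 128 [0.4621 0.3467] R med 0.0295 z 0.0513 floor 188 [0.0313 0.0338 0.0365]
p2 rim 126 [0.5355 0.3443] R med 0.0294 z 0.0511 floor 167 [0.0121 0.0148 0.0171]
p3 rim 114 [0.5332 0.2711] R med 0.0295 z 0.0506 floor 174 [0.0112 0.0132 0.016 ]
p4 rim 119 [0.4599 0.2737] R med 0.0297 z 0.0511 floor 183 [0.0245 0.0268 0.0292]
side table -0.0006
small cap top n 23 [0.5509 0.0793 0.0673] ztop 0.0673 mid [0.5509 0.0777]
   body fit 99 [0.5503 0.0774]
medium cap top n 25 [ 0.5636 -0.043   0.0795] ztop 0.0795 mid [ 0.5637 -0.0416]
   body fit 132 [ 0.5635 -0.0469]
large cap top n 22 [ 0.5962 -0.1292  0.0919] ztop 0.0922 mid [ 0.5958 -0.1308]
   body fit 110 [ 0.5964 -0.1336]
p1 rim 158 [0.4634 0.35  ] R med 0.0294 z 0.0507 floor 95 [0.0326 0.0336 0.0351]
p2 rim 142 [0.5364 0.3474] R med 0.0296 z 0.0505 floor 2 [0.0148 0.0148 0.0148]
p3 rim 122 [0.5343 0.2742] R med 0.0297 z 0.0504 floor 0 
p4 rim 123 [0.461  0.2764] R med 0.0295 z 0.0507 floor 29 [0.0257 0.0265 0.0276]
```

View pics/crop.png

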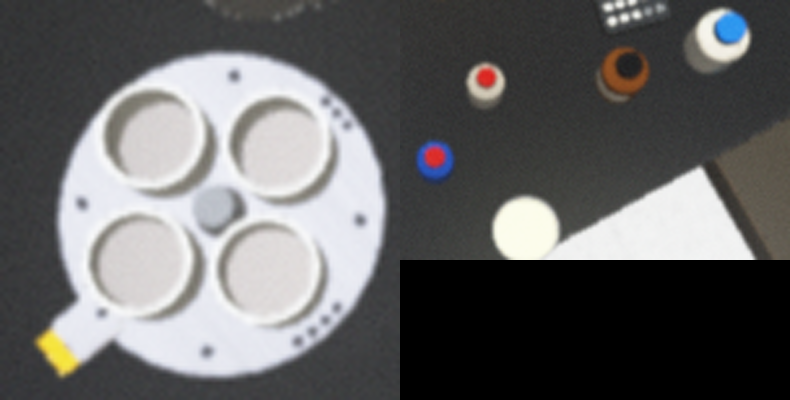

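The crop confirms the bottles and the pocket marks: 3 studs are at the upper right and 4 at the lower right, so the clockwise order is right. Next I'll compute the first move.

```bash
cat > g.py <<'E'
import sys
from h import *
from scipy.spatial.transform import Rotation as Ro
def rel(*ts):
    s=telemetry.sense();R=Ro.from_rotvec(s["orientation"]);p=np.array(s["eef_pos"])
    print("t",round(s["clock"],2),"p",np.round(p,4),"F",np.round(s["contact_force"],2),"w",np.round(s["grip_width"],4),"y",np.round(R.as_matrix()[:,1],3),"z",np.round(R.as_matrix()[:,2],3))
    for t in ts: print(t,"-> cm",np.round(100*R.inv().apply(np.array(t)-p),2))
if __name__=="__main__": rel(*[tuple(map(float,a.split(","))) for a in sys.argv[1:]])
E
python3 g.py .55,.077,.32 .55,.077,.231
```

```text
t 1.3 p [0.2358 0.6325 0.4047] F [ 0.09 -1.41 -0.68] w 0.0851 y [ 0.349  0.937 -0.   ] z [-0. -0. -1.]
(0.55, 0.077, 0.32) -> cm [-48.85 -41.07   8.47]
(0.55, 0.077, 0.231) -> cm [-48.85 -41.07  17.37]
```

Call:
{"name": "send_rows", "arguments": {
  "series": [
    {"translation": [-48.85,-41.07,8.47],"rotation": [0,0,0],"gripper": 0.6},
    {"translation": [-48.85,-41.07,8.47],"rotation": [0,0,0],"gripper": 0.6},
    {"translation": [-48.85,-41.07,8.47],"rotation": [0,0,0],"gripper": 0.6},
    {"translation": [-48.85,-41.07,8.47],"rotation": [0,0,0],"gripper": 0.6},
    {"translation": [-48.85,-41.07,8.47],"rotation": [0,0,0],"gripper": 0.6},
    {"translation": [-48.85,-41.07,8.47],"rotation": [0,0,0],"gripper": 0.6},
    {"translation": [-48.85,-41.07,8.47],"rotation": [0,0,0],"gripper": 0.6},
    {"translation": [-48.85,-41.07,8.47],"rotation": [0,0,0],"gripper": 0.6},
    {"translation": [-48.85,-41.07,8.47],"rotation": [0,0,0],"gripper": 0.6},
    {"translation": [-48.85,-41.07,8.47],"rotation": [0,0,0],"gripper": 0.6},
    {"translation": [-48.85,-41.07,8.47],"rotation": [0,0,0],"gripper": 0.6},
    {"translation": [-48.85,-41.07,8.47],"rotation": [0,0,0],"gripper": 0.6}
  ]
}}

```text
clock: 2.8
eef_pos: [0.5504, 0.076, 0.3198]
orientation: [-0.562, -3.091, 0.0]
contact_force: [-0.9, 1.0, -0.1]
grip_width: 0.0512
```

```bash
python3 g.py .55,.077,.32 .55,.077,.231; python3 - <<'E'
from m import *
a=snapshot("top");b=snapshot("side")
o=np.hstack([cv2.resize(p["image"][y:y+120,x:x+120],(400,400),interpolation=cv2.INTER_CUBIC) for p,x,y in((a,200,130),(b,210,130))])
cv2.imwrite("pics/n1.png",o[:,:,::-1])
E
```

```text
t 2.8 p [0.5504 0.076  0.3198] F [-0.94  1.   -0.15] w 0.0512 y [ 0.352  0.936 -0.   ] z [-0. -0. -1.]
(0.55, 0.077, 0.32) -> cm [ 0.07  0.08 -0.02]
(0.55, 0.077, 0.231) -> cm [0.07 0.09 8.88]
```

View pics/n1.png

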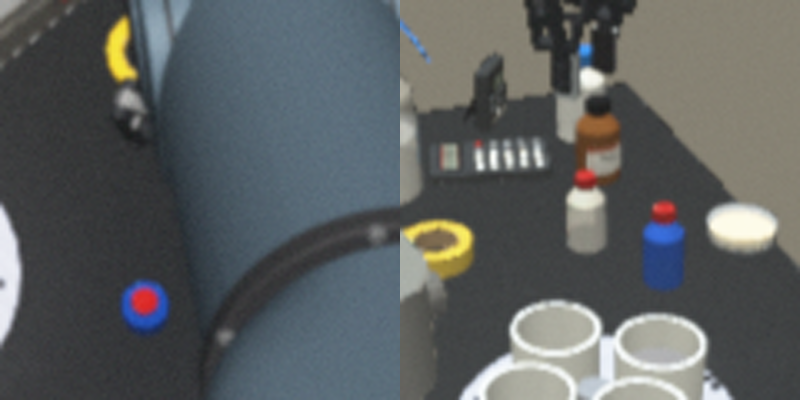

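Call:
{"name": "send_rows", "arguments": {
  "series": [
    {"translation": [0.05,0.08,4.0],"rotation": [0,0,0],"gripper": 0.6},
    {"translation": [0.05,0.08,7.0],"rotation": [0,0,0],"gripper": 0.6},
    {"translation": [0.05,0.08,8.9],"rotation": [0,0,0],"gripper": 0.6},
    {"translation": [0.05,0.08,8.9],"rotation": [0,0,0],"gripper": 0.6}
  ]
}}

```text
clock: 3.4
eef_pos: [0.5489, 0.08, 0.2302]
orientation: [-0.552, -3.09, 0.0]
contact_force: [0.1, 0.9, 0.1]
grip_width: 0.0517
```

```bash
python3 g.py .55,.077,.231; python3 - <<'E'
from m import *
b=snapshot("side")
o=np.hstack([cv2.resize(b["image"][120:220,215:335],(720,600),interpolation=cv2.INTER_CUBIC)])
cv2.imwrite("pics/n2.png",o[:,:,::-1])
X=cloud(b);Q=near(X,(.55,.077),.06,.058,.16)
h=np.histogram(Q[:,2],bins=np.arange(.056,.11,.004));print(h)
for lo in np.arange(.056,.1,.004):
    q=Q[(Q[:,2]>lo)&(Q[:,2]<lo+.004)]
    if len(q): print(round(lo,3),len(q),"x",np.round(np.percentile(q[:,0],[5,95]),3),"y",np.round(np.percentile(q[:,1],[5,50,95]),3))
E
```

```text
t 3.4 p [0.5489 0.08   0.2302] F [0.05 0.95 0.08] w 0.0517 y [ 0.346  0.938 -0.001] z [-0.003  0.    -1.   ]
(0.55, 0.077, 0.231) -> cm [-0.21 -0.25 -0.08]
(array([ 4, 23, 22, 30, 18, 20, 23, 22, 23, 23, 13, 15, 26]), array([0.056, 0.06 , 0.064, 0.068, 0.072, 0.076, 0.08 , 0.084, 0.088,
       0.092, 0.096, 0.1  , 0.104, 0.108]))
0.056 4 x [0.543 0.562] y [0.057 0.084 0.105]
0.06 23 x [0.532 0.564] y [0.054 0.082 0.114]
0.064 22 x [0.532 0.555] y [0.054 0.082 0.115]
0.068 30 x [0.533 0.566] y [0.054 0.08  0.118]
0.072 18 x [0.532 0.564] y [0.053 0.085 0.12 ]
0.076 20 x [0.53  0.565] y [0.053 0.109 0.119]
0.08 23 x [0.532 0.568] y [0.052 0.06  0.117]
0.084 22 x [0.532 0.565] y [0.054 0.111 0.118]
0.088 23 x [0.53  0.565] y [0.053 0.107 0.121]
0.092 23 x [0.532 0.565] y [0.054 0.112 0.119]
0.096 13 x [0.532 0.561] y [0.052 0.056 0.118]
```

View pics/n2.png

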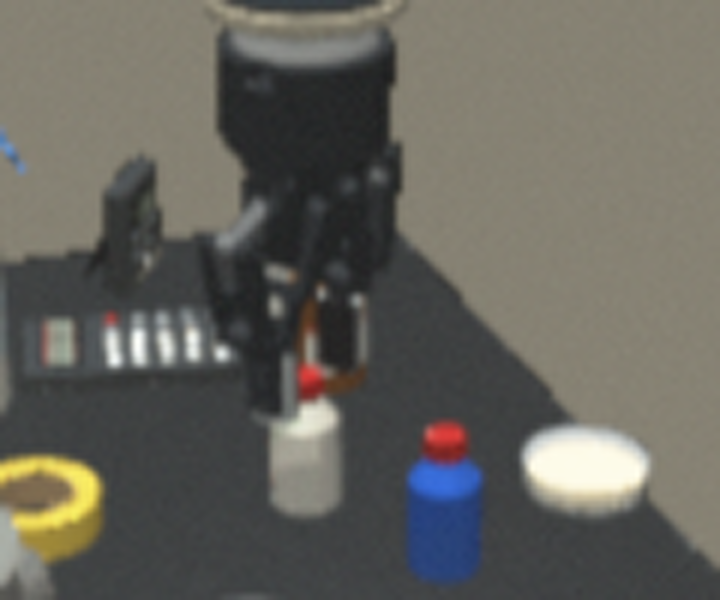

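The fingers straddle the red cap at (313,380) in the crop, and the blue look-alike at (445,510) is clear. Closing.

Call:
{"name": "send_rows", "arguments": {
  "series": [
    {"translation": [0,0,0],"rotation": [0,0,0],"gripper": 0.1},
    {"translation": [0,0,0],"rotation": [0,0,0],"gripper": 0.1},
    {"translation": [0,0,0],"rotation": [0,0,0],"gripper": 0.1},
    {"translation": [0,0,0],"rotation": [0,0,0],"gripper": 0.1},
    {"translation": [0,0,0],"rotation": [0,0,0],"gripper": 0.1},
    {"translation": [0,0,0],"rotation": [0,0,0],"gripper": 0.1}
  ]
}}

```text
clock: 4.2
eef_pos: [0.5504, 0.0781, 0.2322]
orientation: [0.557, 3.09, 0.002]
contact_force: [-0.3, 0.6, 5.8]
grip_width: 0.0163
```

```bash
python3 g.py .55,.077,.231; python3 - <<'E'
from h import *
snapshot("side");s=telemetry.sense();print(np.round(s["eef_pos"],4),s["contact_force"])
E
```

```text
t 4.2 p [0.5504 0.0781 0.2322] F [-0.33  0.56  5.76] w 0.0163 y [0.349 0.937 0.001] z [ 0.002  0.001 -1.   ]
(0.55, 0.077, 0.231) -> cm [-0.   -0.11  0.12]
[0.5503 0.0781 0.2322] [-0.98542733  1.25143899  6.38427785]
```

Call:
{"name": "send_rows", "arguments": {
  "series": [
    {"translation": [0,0,0],"rotation": [0,0,0],"gripper": 0.45},
    {"translation": [0,0,0],"rotation": [0,0,0],"gripper": 0.45},
    {"translation": [0,0,-0.4],"rotation": [0,0,0],"gripper": 0.45},
    {"translation": [0,0,-0.4],"rotation": [0,0,0],"gripper": 0.45},
    {"translation": [0,0,-0.4],"rotation": [0,0,0],"gripper": 0.1},
    {"translation": [0,0,-0.4],"rotation": [0,0,0],"gripper": 0.1},
    {"translation": [0,0,-0.4],"rotation": [0,0,0],"gripper": 0.1},
    {"translation": [0,0,-0.4],"rotation": [0,0,0],"gripper": 0.1},
    {"translation": [0,0,-0.4],"rotation": [0,0,0],"gripper": 0.1}
  ]
}}

```text
clock: 5.38
eef_pos: [0.55, 0.0779, 0.2353]
orientation: [0.558, 3.091, 0.0]
contact_force: [-0.3, -0.6, 5.5]
grip_width: 0.0154
```

```bash
python3 g.py .55,.077,.32 .4627,.3483,.32;  python3 - <<'E'
from h import *
b=snapshot("side");o=np.hstack([cv2.resize(b["image"][120:220,215:335],(480,400),interpolation=cv2.INTER_CUBIC)])
cv2.imwrite("pics/n3.png",o[:,:,::-1])
E
```

```text
t 5.38 p [0.55   0.0779 0.2353] F [-0.32 -0.61  5.53] w 0.0154 y [0.349 0.937 0.   ] z [ 0.001  0.    -1.   ]
(0.55, 0.077, 0.32) -> cm [-0.04 -0.08 -8.47]
(0.4627, 0.3483, 0.32) -> cm [17.62 22.29 -8.48]
```

View pics/n3.png

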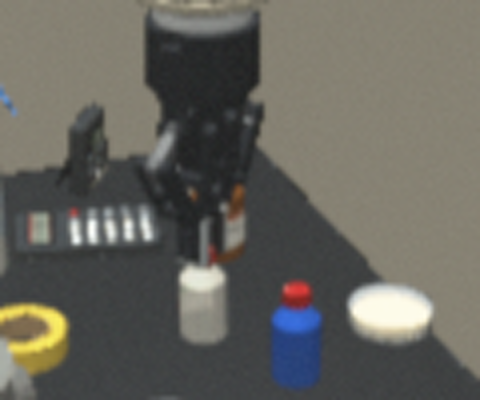

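Call:
{"name": "send_rows", "arguments": {
  "series": [
    {"translation": [0,0,-0.5],"rotation": [0,0,0],"gripper": 0.1},
    {"translation": [0,0,-1.5],"rotation": [0,0,0],"gripper": 0.1},
    {"translation": [0,0,-4],"rotation": [0,0,0],"gripper": 0.1},
    {"translation": [0,0,-8],"rotation": [0,0,0],"gripper": 0.1},
    {"translation": [0,0,-8.5],"rotation": [0,0,0],"gripper": 0.1},
    {"translation": [0,0,-8.5],"rotation": [0,0,0],"gripper": 0.1}
  ]
}}

```text
clock: 6.18
eef_pos: [0.5497, 0.078, 0.3203]
orientation: [0.557, 3.091, 0.0]
contact_force: [-0.3, 0.1, -0.8]
grip_width: 0.015
```

```bash
python3 g.py .4627,.3483,.32;  python3 - <<'E'
from m import *
b=snapshot("side");X=cloud(b)
im=b["image"]
Q=near(X,(.55,.077),.035,.075,.16)
for lo in np.arange(.074,.16,.006):
    q=Q[(Q[:,2]>lo)&(Q[:,2]<lo+.006)]
    if len(q)>4: print(round(lo,3),len(q),"x",np.round(np.percentile(q[:,0],[3,97]),3),"fit",np.round(fitc(q,.0165,(.55,.077)),4))
r=masks_of("bottle_small_centre",b)
for q in r: print(q["rect"],q["confidence"])
E
```

```text
t 6.17 p [0.5497 0.078  0.3203] F [-0.32  0.15 -0.77] w 0.015 y [0.349 0.937 0.   ] z [ 0.001  0.    -1.   ]
(0.4627, 0.3483, 0.32) -> cm [17.59 22.29  0.03]
0.08 5 x [0.537 0.554] fit [0.5508 0.0753]
0.086 20 x [0.534 0.563] fit [0.5499 0.0774]
0.092 24 x [0.534 0.56 ] fit [0.5506 0.0773]
0.098 24 x [0.534 0.563] fit [0.5504 0.0772]
0.104 26 x [0.535 0.563] fit [0.5509 0.0772]
0.11 24 x [0.535 0.564] fit [0.5505 0.0775]
0.116 29 x [0.535 0.567] fit [0.5511 0.0773]
0.122 24 x [0.535 0.566] fit [0.5516 0.0773]
0.128 34 x [0.535 0.566] fit [0.5513 0.0761]
0.134 25 x [0.539 0.561] fit [0.5521 0.0711]
0.14 8 x [0.543 0.554] fit [0.5541 0.0702]
0.146 18 x [0.539 0.561] fit [0.5563 0.0758]
0.152 27 x [0.536 0.564] fit [0.5545 0.0813]
0.158 11 x [0.537 0.562] fit [0.5543 0.0807]
[283.8, 190.1, 296.0, 219.1] 0.77
[261.2, 153.9, 272.7, 179.7] 0.68
```

Call:
{"name": "send_rows", "arguments": {
  "series": [
    {"translation": [3.5,4.5,-1],"rotation": [0,0,0],"gripper": 0.1},
    {"translation": [7,8.9,-1],"rotation": [0,0,0],"gripper": 0.1},
    {"translation": [10.5,13.4,-1],"rotation": [0,0,0],"gripper": 0.1},
    {"translation": [14,17.8,-1],"rotation": [0,0,0],"gripper": 0.1},
    {"translation": [17.6,22.3,0],"rotation": [0,0,0],"gripper": 0.1},
    {"translation": [17.6,22.3,1.5],"rotation": [0,0,0],"gripper": 0.1},
    {"translation": [17.6,22.3,1.5],"rotation": [0,0,0],"gripper": 0.1},
    {"translation": [17.6,22.3,1.5],"rotation": [0,0,0],"gripper": 0.1}
  ]
}}

```text
clock: 7.28
eef_pos: [0.4636, 0.3469, 0.3048]
orientation: [0.561, 3.091, -0.002]
contact_force: [0.0, 0.0, -0.2]
grip_width: 0.0156
```

```bash
cat > chk.py <<'E'
# usage: chk.py px py rb bodylow : fit held body and rim under it, side view
import sys
from m import *
from g import rel
px,py,rb,zl=map(float,sys.argv[1:5])
rel()
b=snapshot("side");X=cloud(b)
Q=near(X,(px,py),.04,zl+.004,zl+.03)
print("body",len(Q),np.round(fitc(Q,rb,(px,py)),4))
for s in range(2):
    q=Q[(Q[:,2]>zl+.002+.014*s)&(Q[:,2]<zl+.016+.014*s)]; print(" part",s,np.round(fitc(q,rb,(px,py)),4))
Q=near(X,(px,py),.042,.0465,.0555)
f=fitc(Q,.02975,(px,py));Q=near(X,f,.035,.0465,.0555);print("rim",len(Q),np.round(fitc(Q,.02975,f),4))
E
python3 chk.py .4627 .3483 .0165 .07
```

```text
t 7.28 p [0.4636 0.3469 0.3048] F [ 0.04  0.04 -0.23] w 0.0156 y [ 0.351  0.936 -0.001] z [-0.    -0.001 -1.   ]
body 164 [0.4645 0.3457]
 part 0 [0.4644 0.3457]
 part 1 [0.4646 0.3458]
rim 144 [0.4634 0.3501]
```

```bash
cat > rims.py <<'E'
from m import *
import sys
for n in sys.argv[1:]:
    p=snapshot(n);X=cloud(p)
    for k,c in dict(p1=(.4627,.3483),p2=(.536,.3458),p3=(.5338,.2727),p4=(.4605,.275)).items():
        Q=near(X,c,.036,.0485,.0535); Q=Q[np.hypot(Q[:,0]-c[0],Q[:,1]-c[1])>.022]
        for t in (.0485,.0495,.0502):
            q=Q[Q[:,2]>t]
            e=least_squares(lambda v:np.hypot(q[:,0]-v[0],q[:,1]-v[1])-v[2],(*c,.03),loss="soft_l1",f_scale=.002).x
            print(n,k,t,len(q),np.round(fitc(q,.02975,c),4),"free",np.round(e,4))
E
python3 rims.py side; python3 g.py .4627,.3483,.30
```

```text
side p1 0.0485 111 [0.4636 0.3496] free [0.4635 0.3498 0.0295]
side p1 0.0495 94 [0.4636 0.3494] free [0.4635 0.3495 0.0295]
side p1 0.0502 74 [0.4635 0.3494] free [0.4635 0.3495 0.0296]
side p2 0.0485 122 [0.5367 0.3472] free [0.5366 0.3473 0.0293]
side p2 0.0495 98 [0.5367 0.3471] free [0.5367 0.3472 0.0292]
side p2 0.0502 77 [0.5368 0.3474] free [0.5368 0.3474 0.0292]
side p3 0.0485 107 [0.5344 0.2739] free [0.5344 0.2739 0.0296]
side p3 0.0495 92 [0.5345 0.2738] free [0.5345 0.2738 0.0297]
side p3 0.0502 71 [0.5346 0.2737] free [0.5346 0.2737 0.0297]
side p4 0.0485 51 [0.4611 0.2761] free [0.4616 0.2762 0.0301]
side p4 0.0495 47 [0.4612 0.2761] free [0.4618 0.2762 0.0303]
side p4 0.0502 35 [0.4613 0.2759] free [0.4623 0.2759 0.0305]
t 7.38 p [0.4636 0.3472 0.3054] F [ 0.15  0.58 -1.96] w 0.0151 y [0.351 0.936 0.   ] z [ 0.001 -0.    -1.   ]
(0.4627, 0.3483, 0.3) -> cm [0.13 0.07 0.54]
```

Call:
{"name": "send_rows", "arguments": {
  "series": [
    {"translation": [0.13,0.2,0.6],"rotation": [0,0,0],"gripper": 0.1},
    {"translation": [0.13,0.2,1.4],"rotation": [0,0,0],"gripper": 0.1},
    {"translation": [0.13,0.2,2.2],"rotation": [0,0,0],"gripper": 0.1},
    {"translation": [0.13,0.2,2.8],"rotation": [0,0,0],"gripper": 0.1},
    {"translation": [0.13,0.2,2.8],"rotation": [0,0,0],"gripper": 0.1}
  ]
}}

```text
clock: 8.0
eef_pos: [0.4622, 0.3506, 0.2763]
orientation: [-0.557, -3.091, 0.002]
contact_force: [-0.3, 0.8, -0.4]
grip_width: 0.0154
```

Call:
{"name": "send_rows", "arguments": {
  "series": [
    {"translation": [0,0,0.2],"rotation": [0,0,0],"gripper": 0.1},
    {"translation": [0,0,0.4],"rotation": [0,0,0],"gripper": 0.1},
    {"translation": [0,0,0.4],"rotation": [0,0,0],"gripper": 0.1}
  ]
}}

```text
clock: 8.38
eef_pos: [0.4623, 0.3507, 0.2729]
orientation: [-0.557, -3.092, 0.0]
contact_force: [-0.0, 0.6, -1.1]
grip_width: 0.0155
```

Call:
{"name": "send_rows", "arguments": {
  "series": [
    {"translation": [0,0,0.1],"rotation": [0,0,0],"gripper": 0.1},
    {"translation": [0,0,0.1],"rotation": [0,0,0],"gripper": 0.1},
    {"translation": [0,0,0.1],"rotation": [0,0,0],"gripper": 0.1}
  ]
}}

```text
clock: 8.75
eef_pos: [0.4623, 0.3507, 0.2721]
orientation: [0.557, 3.092, 0.0]
contact_force: [0.4, -0.3, -0.7]
grip_width: 0.0154
```

Call:
{"name": "send_rows", "arguments": {
  "series": [
    {"translation": [0,0,0.1],"rotation": [0,0,0],"gripper": 0.1},
    {"translation": [0,0,0.1],"rotation": [0,0,0],"gripper": 0.1}
  ]
}}

```text
clock: 9.0
eef_pos: [0.4623, 0.3507, 0.2709]
orientation: [-0.557, -3.092, 0.0]
contact_force: [0.3, -0.5, -1.6]
grip_width: 0.0152
```

Call:
{"name": "send_rows", "arguments": {
  "series": [
    {"translation": [0,0,0.1],"rotation": [0,0,0],"gripper": 0.1},
    {"translation": [0,0,0.1],"rotation": [0,0,0],"gripper": 0.1}
  ]
}}

```text
clock: 9.25
eef_pos: [0.4623, 0.3507, 0.2699]
orientation: [-0.558, -3.092, 0.0]
contact_force: [-0.3, 0.3, -0.9]
grip_width: 0.0151
```

Call:
{"name": "send_rows", "arguments": {
  "series": [
    {"translation": [0,0,0.1],"rotation": [0,0,0],"gripper": 0.1},
    {"translation": [0,0,0.1],"rotation": [0,0,0],"gripper": 0.1}
  ]
}}

```text
clock: 9.5
eef_pos: [0.4623, 0.3508, 0.269]
orientation: [0.557, 3.092, 0.0]
contact_force: [-0.5, 0.6, 0.6]
grip_width: 0.0153
```

Call:
{"name": "send_rows", "arguments": {
  "series": [
    {"translation": [0,0,0.1],"rotation": [0,0,0],"gripper": 0.1},
    {"translation": [0,0,0.1],"rotation": [0,0,0],"gripper": 0.1}
  ]
}}

```text
clock: 9.75
eef_pos: [0.4624, 0.3507, 0.2681]
orientation: [0.558, 3.092, 0.0]
contact_force: [0.3, -0.8, 2.7]
grip_width: 0.0153
```

Contact: force rises from −1 to +2.7 N at TCP z .268, and plate 1 is at about 34 mm. Releasing and retreating.

Call:
{"name": "send_rows", "arguments": {
  "series": [
    {"translation": [0,0,0],"rotation": [0,0,0],"gripper": 0.3},
    {"translation": [0,0,0],"rotation": [0,0,0],"gripper": 0.5},
    {"translation": [0,0,0],"rotation": [0,0,0],"gripper": 0.5},
    {"translation": [0,0,-1],"rotation": [0,0,0],"gripper": 0.5},
    {"translation": [0,0,-4],"rotation": [0,0,0],"gripper": 0.5},
    {"translation": [0,0,-8],"rotation": [0,0,0],"gripper": 0.5},
    {"translation": [0,0,-8],"rotation": [0,0,0],"gripper": 0.55}
  ]
}}

```text
clock: 10.62
eef_pos: [0.4631, 0.3511, 0.3516]
orientation: [0.557, 3.088, 0.007]
contact_force: [-0.3, -0.5, 0.4]
grip_width: 0.047
```

```bash
python3 g.py .563,-.0477,.348 .563,-.0477,.244
```

```text
t 10.62 p [0.4631 0.3511 0.3516] F [-0.31 -0.54  0.37] w 0.047 y [0.349 0.937 0.005] z [ 0.005  0.004 -1.   ]
(0.563, -0.0477, 0.348) -> cm [-23.3  -33.88   0.25]
(0.563, -0.0477, 0.244) -> cm [-23.27 -33.93  10.65]
```

Call:
{"name": "send_rows", "arguments": {
  "series": [
    {"translation": [-3.3,-4.8,0.3],"rotation": [0,0,0],"gripper": 0.55},
    {"translation": [-6.6,-9.7,0.3],"rotation": [0,0,0],"gripper": 0.55},
    {"translation": [-10,-14.5,0.3],"rotation": [0,0,0],"gripper": 0.55},
    {"translation": [-13.3,-19.4,0.3],"rotation": [0,0,0],"gripper": 0.55},
    {"translation": [-16.6,-24.2,0.3],"rotation": [0,0,0],"gripper": 0.55},
    {"translation": [-20,-29.1,0.3],"rotation": [0,0,0],"gripper": 0.55},
    {"translation": [-23.3,-33.9,0.3],"rotation": [0,0,0],"gripper": 0.55},
    {"translation": [-23.3,-33.9,1],"rotation": [0,0,0],"gripper": 0.55},
    {"translation": [-23.3,-33.9,5],"rotation": [0,0,0],"gripper": 0.55},
    {"translation": [-23.3,-33.9,5],"rotation": [0,0,0],"gripper": 0.55},
    {"translation": [-23.3,-33.9,5],"rotation": [0,0,0],"gripper": 0.55}
  ]
}}

```text
clock: 12.0
eef_pos: [0.5624, -0.0477, 0.2987]
orientation: [-0.556, -3.092, -0.0]
contact_force: [-0.4, -0.7, 0.7]
grip_width: 0.047
```

```bash
python3 g.py .563,-.0477,.244; python3 - <<'E'
from m import *
a=snapshot("top");b=snapshot("side")
o=np.hstack([cv2.resize(p["image"][y:y+120,x:x+120],(400,400),interpolation=cv2.INTER_CUBIC) for p,x,y in((a,120,150),(b,200,140))])
cv2.imwrite("pics/n4.png",o[:,:,::-1])
X=cloud(b);c=(.563,-.0477)
print("body",np.round(fitc(near(X,c,.035,.012,.05),.021,c),4))
for zz in (.09,.1): print(zz,np.round(fitc(near(X,(.4633,.349),.03,zz-.03,zz-.015),.0165,(.463,.349)),4))
X=cloud(a);q=near(X,(.4633,.349),.03,.085,.12);print("small top",len(q),np.round(q[:,:3].mean(0),4),np.percentile(q[:,2],[10,90]))
E
python3 rims.py top
```

```text
t 12.0 p [ 0.5624 -0.0477  0.2987] F [-0.39 -0.69  0.7 ] w 0.047 y [0.349 0.937 0.   ] z [ 0.  0. -1.]
(0.563, -0.0477, 0.244) -> cm [-0.06  0.02  5.47]
body [ 0.5631 -0.0472]
0.09 [0.4634 0.35  ]
0.1 [0.4639 0.3488]
small top 88 [0.4614 0.3469 0.097 ] [0.08633314 0.1039369 ]
top p1 0.0485 104 [0.4622 0.3469] free [0.4622 0.3469 0.0295]
top p1 0.0495 87 [0.4623 0.3469] free [0.4624 0.3469 0.0295]
top p1 0.0502 72 [0.4623 0.3468] free [0.4624 0.3468 0.0295]
top p2 0.0485 111 [0.5356 0.3446] free [0.5356 0.3446 0.0295]
top p2 0.0495 86 [0.5355 0.3446] free [0.5355 0.3446 0.0294]
top p2 0.0502 77 [0.5355 0.3446] free [0.5356 0.3445 0.0295]
top p3 0.0485 98 [0.5333 0.271 ] free [0.5333 0.271  0.0295]
top p3 0.0495 80 [0.5332 0.2711] free [0.5332 0.2712 0.0293]
top p3 0.0502 69 [0.5331 0.2712] free [0.5331 0.2713 0.0294]
top p4 0.0485 100 [0.46   0.2735] free [0.46   0.2734 0.0295]
top p4 0.0495 87 [0.46   0.2734] free [0.46   0.2734 0.0295]
top p4 0.0502 75 [0.4599 0.2734] free [0.4599 0.2734 0.0295]
```

View pics/n4.png

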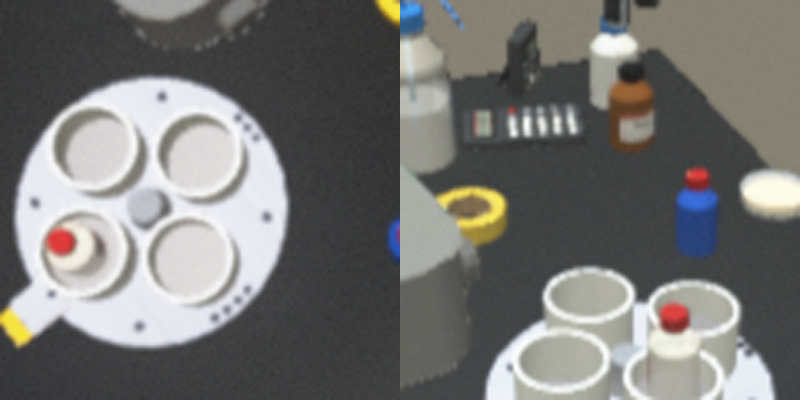

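```bash
python3 - <<'E'
from m import *
a=snapshot("top");b=snapshot("side")
for p in(a,b):
    X=cloud(p)
    q=near(X,(.4633,.349),.03,.0985,.12);print("cap top",len(q),np.round(q[:,:3].mean(0),4),np.round(np.percentile(q[:,2],[5,50,95]),4))
    for z0,z1 in((.056,.068),(.068,.08)):
        q=near(X,(.4633,.349),.022,z0,z1);print(z0,len(q),np.round(fitc(q,.0165,(.463,.35)),4))
E
```

```text
cap top 55 [0.4624 0.3483 0.1022] [0.0994 0.1024 0.1051]
0.056 21 [0.4626 0.3488]
0.068 37 [0.463  0.3491]
cap top 46 [0.4635 0.3532 0.1018] [0.0993 0.1021 0.1035]
0.056 74 [0.4634 0.3498]
0.068 81 [0.4632 0.3498]
```

Call:
{"name": "send_rows", "arguments": {
  "series": [
    {"translation": [-0.05,0.02,2],"rotation": [0,0,0],"gripper": 0.55},
    {"translation": [-0.05,0.02,4],"rotation": [0,0,0],"gripper": 0.55},
    {"translation": [-0.05,0.02,5.4],"rotation": [0,0,0],"gripper": 0.55},
    {"translation": [-0.05,0.02,5.4],"rotation": [0,0,0],"gripper": 0.55},
    {"translation": [-0.05,0.02,5.4],"rotation": [0,0,0],"gripper": 0.55}
  ]
}}

```text
clock: 12.88
eef_pos: [0.563, -0.0483, 0.2446]
orientation: [0.557, 3.091, 0.0]
contact_force: [-0.2, 0.1, 0.4]
grip_width: 0.0468
```

Call:
{"name": "send_rows", "arguments": {
  "series": [
    {"translation": [0,0,0],"rotation": [0,0,0],"gripper": 0.15},
    {"translation": [0,0,0],"rotation": [0,0,0],"gripper": 0.15},
    {"translation": [0,0,0],"rotation": [0,0,0],"gripper": 0.15},
    {"translation": [0,0,0],"rotation": [0,0,0],"gripper": 0.15},
    {"translation": [0,0,0],"rotation": [0,0,0],"gripper": 0.15}
  ]
}}

```text
clock: 13.5
eef_pos: [0.5632, -0.0483, 0.2449]
orientation: [0.557, 3.09, 0.001]
contact_force: [0.4, 1.1, 6.0]
grip_width: 0.0208
```

Call:
{"name": "send_rows", "arguments": {
  "series": [
    {"translation": [0,0,-0.5],"rotation": [0,0,0],"gripper": 0.15},
    {"translation": [0,0,-1.5],"rotation": [0,0,0],"gripper": 0.15},
    {"translation": [0,0,-4],"rotation": [0,0,0],"gripper": 0.15},
    {"translation": [0,0,-8],"rotation": [0,0,0],"gripper": 0.15},
    {"translation": [0,0,-8.5],"rotation": [0,0,0],"gripper": 0.15},
    {"translation": [0,0,-8.5],"rotation": [0,0,0],"gripper": 0.15}
  ]
}}

```text
clock: 14.25
eef_pos: [0.5626, -0.0483, 0.3293]
orientation: [0.557, 3.091, 0.0]
contact_force: [0.1, 0.2, -2.5]
grip_width: 0.0208
```

```bash
python3 g.py .5354,.3472,.323
```

```text
t 14.25 p [ 0.5626 -0.0483  0.3293] F [ 0.13  0.16 -2.53] w 0.0208 y [0.349 0.937 0.   ] z [ 0.001  0.    -1.   ]
(0.5354, 0.3472, 0.323) -> cm [16.36 36.11  0.63]
```

Call:
{"name": "send_rows", "arguments": {
  "series": [
    {"translation": [2.1,4.5,0],"rotation": [0,0,0],"gripper": 0.15},
    {"translation": [4.1,9,0],"rotation": [0,0,0],"gripper": 0.15},
    {"translation": [6.1,13.5,0],"rotation": [0,0,0],"gripper": 0.15},
    {"translation": [8.2,18,0],"rotation": [0,0,0],"gripper": 0.15},
    {"translation": [10.2,22.5,0],"rotation": [0,0,0],"gripper": 0.15},
    {"translation": [12.2,27,0],"rotation": [0,0,0],"gripper": 0.15},
    {"translation": [14.3,31.5,0],"rotation": [0,0,0],"gripper": 0.15},
    {"translation": [16.4,36.1,0],"rotation": [0,0,0],"gripper": 0.15},
    {"translation": [16.4,36.1,1.3],"rotation": [0,0,0],"gripper": 0.15},
    {"translation": [16.4,36.1,1.3],"rotation": [0,0,0],"gripper": 0.15},
    {"translation": [16.4,36.1,1.3],"rotation": [0,0,0],"gripper": 0.15},
    {"translation": [16.4,36.1,1.3],"rotation": [0,0,0],"gripper": 0.15}
  ]
}}

```text
clock: 15.75
eef_pos: [0.5357, 0.3461, 0.3163]
orientation: [0.56, 3.091, -0.0]
contact_force: [0.2, -0.9, -1.1]
grip_width: 0.021
```

```bash
python3 chk.py .5354 .3472 .021 .072; python3 rims.py side | grep p2; python3 g.py .5354,.3472,.30
```

```text
t 15.75 p [0.5357 0.3461 0.3163] F [ 0.24 -0.87 -1.1 ] w 0.021 y [0.351 0.936 0.   ] z [ 0. -0. -1.]
body 203 [0.5358 0.3467]
 part 0 [0.5357 0.3468]
 part 1 [0.5358 0.3465]
rim 120 [0.5365 0.3476]
side p2 0.0485 98 [0.5368 0.3474] free [0.5368 0.3477 0.0294]
side p2 0.0495 79 [0.537 0.347] free [0.5369 0.3472 0.0295]
side p2 0.0502 59 [0.5369 0.3469] free [0.5369 0.3472 0.0294]
t 15.85 p [0.5355 0.3465 0.3164] F [-0.66  0.71 -0.67] w 0.0214 y [0.35  0.937 0.   ] z [ 0.001  0.    -1.   ]
(0.5354, 0.3472, 0.3) -> cm [0.04 0.06 1.64]
```

Call:
{"name": "send_rows", "arguments": {
  "series": [
    {"translation": [-0.04,0.08,0.6],"rotation": [0,0,0],"gripper": 0.15},
    {"translation": [-0.04,0.08,1.6],"rotation": [0,0,0],"gripper": 0.15},
    {"translation": [-0.04,0.08,2.6],"rotation": [0,0,0],"gripper": 0.15},
    {"translation": [-0.04,0.08,3.6],"rotation": [0,0,0],"gripper": 0.15},
    {"translation": [-0.04,0.08,4.4],"rotation": [0,0,0],"gripper": 0.15},
    {"translation": [-0.04,0.08,5.0],"rotation": [0,0,0],"gripper": 0.15},
    {"translation": [-0.04,0.08,5.0],"rotation": [0,0,0],"gripper": 0.15}
  ]
}}

```text
clock: 16.73
eef_pos: [0.5357, 0.3478, 0.2655]
orientation: [-0.557, -3.091, 0.001]
contact_force: [0.2, -0.0, -0.9]
grip_width: 0.0211
```

Call:
{"name": "send_rows", "arguments": {
  "series": [
    {"translation": [0,0,0.15],"rotation": [0,0,0],"gripper": 0.15},
    {"translation": [0,0,0.3],"rotation": [0,0,0],"gripper": 0.15},
    {"translation": [0,0,0.3],"rotation": [0,0,0],"gripper": 0.15}
  ]
}}

```text
clock: 17.1
eef_pos: [0.5358, 0.3479, 0.2631]
orientation: [0.557, 3.092, 0.0]
contact_force: [-1.2, 0.9, -1.2]
grip_width: 0.021
```

Call:
{"name": "send_rows", "arguments": {
  "series": [
    {"translation": [0,0,0.1],"rotation": [0,0,0],"gripper": 0.15},
    {"translation": [0,0,0.1],"rotation": [0,0,0],"gripper": 0.15}
  ]
}}

```text
clock: 17.35
eef_pos: [0.5358, 0.3478, 0.2619]
orientation: [-0.558, -3.092, 0.0]
contact_force: [-0.1, -1.0, -1.1]
grip_width: 0.0205
```

Call:
{"name": "send_rows", "arguments": {
  "series": [
    {"translation": [0,0,0.1],"rotation": [0,0,0],"gripper": 0.15},
    {"translation": [0,0,0.1],"rotation": [0,0,0],"gripper": 0.15}
  ]
}}

```text
clock: 17.6
eef_pos: [0.5358, 0.3478, 0.2609]
orientation: [-0.557, -3.092, 0.0]
contact_force: [-0.3, 0.3, -1.3]
grip_width: 0.0212
```

Call:
{"name": "send_rows", "arguments": {
  "series": [
    {"translation": [0,0,0.1],"rotation": [0,0,0],"gripper": 0.15},
    {"translation": [0,0,0.1],"rotation": [0,0,0],"gripper": 0.15}
  ]
}}

```text
clock: 17.85
eef_pos: [0.5359, 0.3479, 0.26]
orientation: [0.557, 3.092, 0.0]
contact_force: [-0.0, -0.1, 0.2]
grip_width: 0.0212
```

Call:
{"name": "send_rows", "arguments": {
  "series": [
    {"translation": [0,0,0.1],"rotation": [0,0,0],"gripper": 0.15},
    {"translation": [0,0,0.1],"rotation": [0,0,0],"gripper": 0.15}
  ]
}}

```text
clock: 18.1
eef_pos: [0.5359, 0.3478, 0.2591]
orientation: [0.558, 3.091, 0.0]
contact_force: [0.6, -0.6, 1.3]
grip_width: 0.0211
```

Call:
{"name": "send_rows", "arguments": {
  "series": [
    {"translation": [0,0,0.03],"rotation": [0,0,0],"gripper": 0.35},
    {"translation": [0,0,0.03],"rotation": [0,0,0],"gripper": 0.55},
    {"translation": [0,0,0.03],"rotation": [0,0,0],"gripper": 0.55},
    {"translation": [0,0,-1],"rotation": [0,0,0],"gripper": 0.55},
    {"translation": [0,0,-4],"rotation": [0,0,0],"gripper": 0.55},
    {"translation": [0,0,-9],"rotation": [0,0,0],"gripper": 0.6},
    {"translation": [0,0,-9.5],"rotation": [0,0,0],"gripper": 0.6},
    {"translation": [0,0,-9.5],"rotation": [0,0,0],"gripper": 0.6}
  ]
}}

```text
clock: 19.1
eef_pos: [0.5358, 0.3478, 0.3547]
orientation: [0.557, 3.091, 0.001]
contact_force: [0.6, -0.0, -0.3]
grip_width: 0.0509
```

```bash
python3 g.py .5955,-.1338,.354 .5955,-.1338,.256
```

```text
t 19.1 p [0.5358 0.3478 0.3547] F [ 0.61 -0.04 -0.32] w 0.0509 y [0.349 0.937 0.001] z [ 0.001  0.001 -1.   ]
(0.5955, -0.1338, 0.354) -> cm [-2.242e+01 -4.304e+01  4.000e-02]
(0.5955, -0.1338, 0.256) -> cm [-22.41 -43.05   9.84]
```

Call:
{"name": "send_rows", "arguments": {
  "series": [
    {"translation": [-2.5,-4.8,0],"rotation": [0,0,0],"gripper": 0.65},
    {"translation": [-5,-9.6,0],"rotation": [0,0,0],"gripper": 0.65},
    {"translation": [-7.5,-14.4,0],"rotation": [0,0,0],"gripper": 0.65},
    {"translation": [-10,-19.2,0],"rotation": [0,0,0],"gripper": 0.65},
    {"translation": [-12.5,-24,0],"rotation": [0,0,0],"gripper": 0.65},
    {"translation": [-15,-28.8,0],"rotation": [0,0,0],"gripper": 0.65},
    {"translation": [-17.5,-33.6,0],"rotation": [0,0,0],"gripper": 0.65},
    {"translation": [-20,-38.4,0],"rotation": [0,0,0],"gripper": 0.65},
    {"translation": [-22.4,-43,0],"rotation": [0,0,0],"gripper": 0.65},
    {"translation": [-22.4,-43,4.5],"rotation": [0,0,0],"gripper": 0.65},
    {"translation": [-22.4,-43,5],"rotation": [0,0,0],"gripper": 0.65},
    {"translation": [-22.4,-43,5],"rotation": [0,0,0],"gripper": 0.65}
  ]
}}

```text
clock: 20.6
eef_pos: [0.5955, -0.1324, 0.3037]
orientation: [-0.555, -3.09, -0.001]
contact_force: [-0.2, 0.3, 0.4]
grip_width: 0.0553
```

```bash
python3 g.py .5955,-.1338,.256; python3 - <<'E'
from m import *
a=snapshot("top");b=snapshot("side")
o=np.hstack([cv2.resize(p["image"][y:y+120,x:x+120],(400,400),interpolation=cv2.INTER_CUBIC) for p,x,y in((a,120,150),(b,210,110))])
cv2.imwrite("pics/n5.png",o[:,:,::-1])
X=cloud(b);c=(.5955,-.1338)
print("body",np.round(fitc(near(X,c,.035,.012,.055),.024,c),4))
for p in(a,b):
    X=cloud(p)
    for z0,z1 in((.056,.064),(.06,.07)):
        q=near(X,(.5358,.347),.027,z0,z1);print("med",z0,len(q),np.round(fitc(q,.021,(.5358,.347)),4))
    q=near(X,(.5358,.347),.03,.09,.105);print("cap",len(q),np.round(q[:,:3].mean(0),4))
E
```

```text
t 20.6 p [ 0.5955 -0.1324  0.3037] F [-0.18  0.29  0.43] w 0.0553 y [0.348 0.937 0.   ] z [-0.002  0.001 -1.   ]
(0.5955, -0.1338, 0.256) -> cm [-0.05 -0.14  4.77]
body [ 0.5964 -0.1333]
med 0.056 26 [0.5352 0.3475]
med 0.06 70 [0.5355 0.3483]
cap 90 [0.5348 0.3465 0.095 ]
med 0.056 57 [0.5364 0.3485]
med 0.06 89 [0.5364 0.3482]
cap 75 [0.5358 0.3518 0.0943]
```

View pics/n5.png

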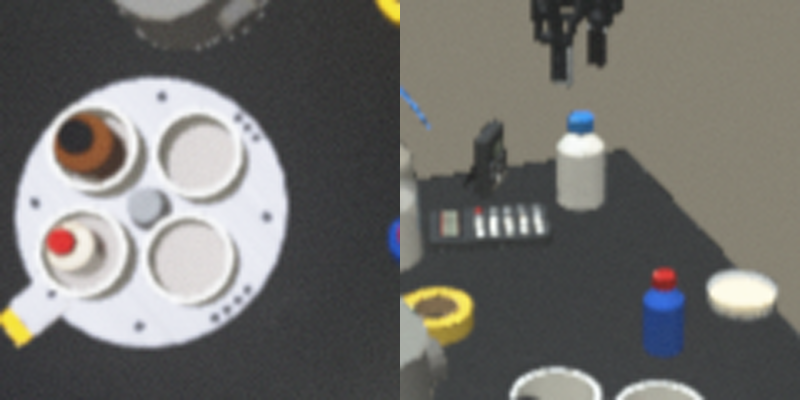

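Medium and small stand upright in pockets 2 and 1, with caps at crop (75,135) and (60,242). Next is the large bottle.

Call:
{"name": "send_rows", "arguments": {
  "series": [
    {"translation": [-0.05,-0.05,2],"rotation": [0,0,0],"gripper": 0.65},
    {"translation": [-0.05,-0.05,4],"rotation": [0,0,0],"gripper": 0.65},
    {"translation": [-0.05,-0.05,4.8],"rotation": [0,0,0],"gripper": 0.65},
    {"translation": [-0.05,-0.05,4.8],"rotation": [0,0,0],"gripper": 0.65},
    {"translation": [-0.05,-0.05,4.8],"rotation": [0,0,0],"gripper": 0.65}
  ]
}}

```text
clock: 21.32
eef_pos: [0.5962, -0.1339, 0.257]
orientation: [0.557, 3.09, 0.0]
contact_force: [-0.8, 0.1, -0.2]
grip_width: 0.0557
```

Call:
{"name": "send_rows", "arguments": {
  "series": [
    {"translation": [0,0,0],"rotation": [0,0,0],"gripper": 0.2},
    {"translation": [0,0,0],"rotation": [0,0,0],"gripper": 0.2},
    {"translation": [0,0,0],"rotation": [0,0,0],"gripper": 0.2},
    {"translation": [0,0,0],"rotation": [0,0,0],"gripper": 0.2},
    {"translation": [0,0,0],"rotation": [0,0,0],"gripper": 0.2},
    {"translation": [0,0,0],"rotation": [0,0,0],"gripper": 0.2}
  ]
}}

```text
clock: 22.08
eef_pos: [0.5961, -0.134, 0.2569]
orientation: [0.557, 3.09, 0.0]
contact_force: [-1.2, 0.5, 6.0]
grip_width: 0.0248
```

Call:
{"name": "send_rows", "arguments": {
  "series": [
    {"translation": [0,0,-0.5],"rotation": [0,0,0],"gripper": 0.2},
    {"translation": [0,0,-1.5],"rotation": [0,0,0],"gripper": 0.2},
    {"translation": [0,0,-4],"rotation": [0,0,0],"gripper": 0.2},
    {"translation": [0,0,-8],"rotation": [0,0,0],"gripper": 0.2},
    {"translation": [0,0,-8.5],"rotation": [0,0,0],"gripper": 0.2},
    {"translation": [0,0,-8.5],"rotation": [0,0,0],"gripper": 0.2}
  ]
}}

```text
clock: 22.82
eef_pos: [0.5956, -0.1339, 0.3412]
orientation: [0.557, 3.091, 0.0]
contact_force: [-0.8, -0.3, -2.4]
grip_width: 0.0242
```

```bash
python3 g.py .5335,.2741,.33
```

```text
t 22.82 p [ 0.5956 -0.1339  0.3412] F [-0.83 -0.29 -2.36] w 0.0242 y [0.349 0.937 0.   ] z [ 0. -0. -1.]
(0.5335, 0.2741, 0.33) -> cm [20.07 36.06  1.12]
```

Call:
{"name": "send_rows", "arguments": {
  "series": [
    {"translation": [2.5,4.5,0],"rotation": [0,0,0],"gripper": 0.2},
    {"translation": [5,9,0],"rotation": [0,0,0],"gripper": 0.2},
    {"translation": [7.5,13.5,0],"rotation": [0,0,0],"gripper": 0.2},
    {"translation": [10,18,0],"rotation": [0,0,0],"gripper": 0.2},
    {"translation": [12.5,22.5,0],"rotation": [0,0,0],"gripper": 0.2},
    {"translation": [15,27,0],"rotation": [0,0,0],"gripper": 0.2},
    {"translation": [17.5,31.5,0],"rotation": [0,0,0],"gripper": 0.2},
    {"translation": [20.1,36.1,0],"rotation": [0,0,0],"gripper": 0.2},
    {"translation": [20.1,36.1,1.2],"rotation": [0,0,0],"gripper": 0.2},
    {"translation": [20.1,36.1,1.2],"rotation": [0,0,0],"gripper": 0.2},
    {"translation": [20.1,36.1,1.2],"rotation": [0,0,0],"gripper": 0.2},
    {"translation": [20.1,36.1,1.2],"rotation": [0,0,0],"gripper": 0.2}
  ]
}}

```text
clock: 24.32
eef_pos: [0.5341, 0.2733, 0.3292]
orientation: [0.56, 3.091, -0.0]
contact_force: [0.1, 0.8, -1.4]
grip_width: 0.025
```

```bash
python3 chk.py .5335 .2738 .024 .073; python3 rims.py side | grep p3; python3 g.py .5335,.2741,.33
python3 - <<'E'
from m import *
b=snapshot("side")
o=cv2.resize(b["image"][170:270,210:330],(480,400),interpolation=cv2.INTER_CUBIC);cv2.imwrite("pics/n6.png",o[:,:,::-1])
X=cloud(b);q=near(X,(.5335,.274),.05,.055,.14);q=q[q[:,1]<.318]
for lo in np.arange(.058,.14,.008):
    s=q[(q[:,2]>lo)&(q[:,2]<lo+.008)]
    if len(s)>3: print(round(lo,3),len(s),np.round(np.percentile(s[:,0],[3,97]),4),np.round(fitc(s,.024,(.5335,.274)),4))
E
```

```text
t 24.32 p [0.5341 0.2733 0.3292] F [ 0.05  0.77 -1.36] w 0.025 y [ 0.351  0.936 -0.   ] z [ 0. -0. -1.]
body 202 [0.5347 0.2735]
 part 0 [0.5346 0.2734]
 part 1 [0.5347 0.2735]
rim 78 [0.5343 0.2742]
side p3 0.0485 55 [0.5343 0.2743] free [0.5342 0.2744 0.0295]
side p3 0.0495 47 [0.5343 0.2743] free [0.5342 0.2744 0.0296]
side p3 0.0502 38 [0.5343 0.274 ] free [0.5342 0.2741 0.0295]
t 24.43 p [0.5339 0.2737 0.3293] F [ 0.58 -0.39 -1.5 ] w 0.0244 y [0.351 0.937 0.   ] z [ 0.  0. -1.]
(0.5335, 0.2741, 0.33) -> cm [ 0.05  0.02 -0.07]
0.066 4 [0.5218 0.5433] [0.535  0.2724]
0.074 60 [0.5108 0.554 ] [0.5347 0.2741]
0.082 61 [0.5114 0.5516] [0.5344 0.274 ]
0.09 65 [0.5107 0.5531] [0.5348 0.2739]
0.098 64 [0.5107 0.554 ] [0.5341 0.2739]
0.106 65 [0.5104 0.5527] [0.5342 0.2739]
0.114 68 [0.5107 0.556 ] [0.5341 0.2738]
0.122 69 [0.5105 0.5552] [0.5343 0.2737]
0.13 101 [0.5116 0.5561] [0.5347 0.2724]
0.138 32 [0.5156 0.552 ] [0.5348 0.2677]
```

View pics/n6.png

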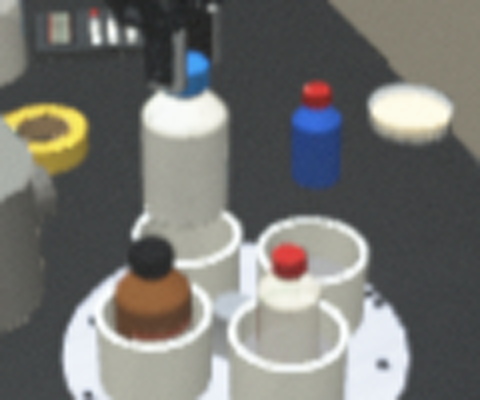

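Aligned within 1 mm and upright, at crop (185,150). Lowering.

Call:
{"name": "send_rows", "arguments": {
  "series": [
    {"translation": [0.02,0.03,0.6],"rotation": [0,0,0],"gripper": 0.2},
    {"translation": [0.02,0.03,1.6],"rotation": [0,0,0],"gripper": 0.2},
    {"translation": [0.02,0.03,2.6],"rotation": [0,0,0],"gripper": 0.2},
    {"translation": [0.02,0.03,3.6],"rotation": [0,0,0],"gripper": 0.2},
    {"translation": [0.02,0.03,4.5],"rotation": [0,0,0],"gripper": 0.2},
    {"translation": [0.02,0.03,5.2],"rotation": [0,0,0],"gripper": 0.2},
    {"translation": [0.02,0.03,5.2],"rotation": [0,0,0],"gripper": 0.2}
  ]
}}

```text
clock: 25.35
eef_pos: [0.5334, 0.2748, 0.2764]
orientation: [-0.557, -3.091, 0.001]
contact_force: [0.0, 0.8, -2.4]
grip_width: 0.0246
```

Call:
{"name": "send_rows", "arguments": {
  "series": [
    {"translation": [0,0,0.15],"rotation": [0,0,0],"gripper": 0.2},
    {"translation": [0,0,0.3],"rotation": [0,0,0],"gripper": 0.2},
    {"translation": [0,0,0.3],"rotation": [0,0,0],"gripper": 0.2}
  ]
}}

```text
clock: 25.72
eef_pos: [0.5335, 0.2749, 0.2741]
orientation: [0.557, 3.092, 0.0]
contact_force: [-0.4, 0.9, -2.5]
grip_width: 0.0246
```

Call:
{"name": "send_rows", "arguments": {
  "series": [
    {"translation": [0,0,0.1],"rotation": [0,0,0],"gripper": 0.2},
    {"translation": [0,0,0.1],"rotation": [0,0,0],"gripper": 0.2}
  ]
}}

```text
clock: 25.98
eef_pos: [0.5335, 0.2749, 0.273]
orientation: [-0.558, -3.092, 0.0]
contact_force: [-0.1, 1.5, -1.4]
grip_width: 0.0242
```

Call:
{"name": "send_rows", "arguments": {
  "series": [
    {"translation": [0,0,0.1],"rotation": [0,0,0],"gripper": 0.2},
    {"translation": [0,0,0.1],"rotation": [0,0,0],"gripper": 0.2}
  ]
}}

```text
clock: 26.22
eef_pos: [0.5335, 0.2749, 0.2719]
orientation: [-0.557, -3.092, 0.0]
contact_force: [-0.3, 0.1, -2.4]
grip_width: 0.0247
```

Call:
{"name": "send_rows", "arguments": {
  "series": [
    {"translation": [0,0,0.1],"rotation": [0,0,0],"gripper": 0.2},
    {"translation": [0,0,0.1],"rotation": [0,0,0],"gripper": 0.2}
  ]
}}

```text
clock: 26.48
eef_pos: [0.5335, 0.2749, 0.2709]
orientation: [-0.557, -3.092, 0.0]
contact_force: [0.5, 0.2, -2.3]
grip_width: 0.0243
```

Call:
{"name": "send_rows", "arguments": {
  "series": [
    {"translation": [0,0,0.1],"rotation": [0,0,0],"gripper": 0.2},
    {"translation": [0,0,0.1],"rotation": [0,0,0],"gripper": 0.2}
  ]
}}

```text
clock: 26.72
eef_pos: [0.5335, 0.2749, 0.27]
orientation: [0.558, 3.092, 0.0]
contact_force: [0.4, 0.5, -0.4]
grip_width: 0.0244
```

Call:
{"name": "send_rows", "arguments": {
  "series": [
    {"translation": [0,0,0.1],"rotation": [0,0,0],"gripper": 0.2},
    {"translation": [0,0,0.1],"rotation": [0,0,0],"gripper": 0.2}
  ]
}}

```text
clock: 26.98
eef_pos: [0.5335, 0.2749, 0.2691]
orientation: [0.557, 3.092, 0.0]
contact_force: [-0.9, -0.6, 1.8]
grip_width: 0.0244
```

Call:
{"name": "send_rows", "arguments": {
  "series": [
    {"translation": [0,0,0.1],"rotation": [0,0,0],"gripper": 0.2},
    {"translation": [0,0,0.1],"rotation": [0,0,0],"gripper": 0.2}
  ]
}}

```text
clock: 27.22
eef_pos: [0.5336, 0.2749, 0.2681]
orientation: [0.557, 3.092, 0.0]
contact_force: [-0.7, 0.3, 2.9]
grip_width: 0.0246
```

Firm contact: force rose from −2.3 to +2.9 N. Releasing and withdrawing.

Call:
{"name": "send_rows", "arguments": {
  "series": [
    {"translation": [0,0,0],"rotation": [0,0,0],"gripper": 0.4},
    {"translation": [0,0,0],"rotation": [0,0,0],"gripper": 0.6},
    {"translation": [0,0,0],"rotation": [0,0,0],"gripper": 0.6},
    {"translation": [0,0,-1],"rotation": [0,0,0],"gripper": 0.6},
    {"translation": [0,0,-4],"rotation": [0,0,0],"gripper": 0.6},
    {"translation": [0,0,-9],"rotation": [0,0,0],"gripper": 0.6},
    {"translation": [-5,-4,-10],"rotation": [0,0,0],"gripper": 0.6},
    {"translation": [-8,-10,-10],"rotation": [0,0,0],"gripper": 0.6},
    {"translation": [-10,-16,-10],"rotation": [0,0,0],"gripper": 0.6},
    {"translation": [-12,-22,-10],"rotation": [0,0,0],"gripper": 0.6},
    {"translation": [-14,-28,-10],"rotation": [0,0,0],"gripper": 0.6},
    {"translation": [-14,-28,-10],"rotation": [0,0,0],"gripper": 0.6}
  ]
}}

```text
clock: 28.72
eef_pos: [0.5662, -0.042, 0.369]
orientation: [0.569, 3.088, -0.004]
contact_force: [0.2, -0.2, -0.1]
grip_width: 0.0515
```

```bash
python3 g.py; python3 - <<'E'
from m import *
a=snapshot("top");b=snapshot("side")
o=np.hstack([cv2.resize(p["image"][y:y+120,x:x+120],(400,400),interpolation=cv2.INTER_CUBIC) for p,x,y in((a,120,140),(b,205,155))])
cv2.imwrite("pics/n7.png",o[:,:,::-1])
for n,p in(("top",a),("side",b)):
    X=cloud(p)
    for k,c,r,z0,zt in(("small",(.4628,.3495),.0165,.056,.103),("med",(.5358,.348),.021,.056,.096),("large",(.534,.2745),.024,.056,.106)):
        for z in (z0,z0+.009):
            q=near(X,c,r+.006,z,z+.009);print(n,k,round(z,3),np.round(fitc(q,r,c),4),end=" ")
        q=near(X,c,.03,zt-.006,zt+.006);print("cap",len(q),np.round(q[:,:3].mean(0),4))
    for t,zw in(("tape_centre",.0095),("dish_centre",.0075),("timer_centre",.033)):
        r=tip_of(t,p)
        if r: print(n,t,np.round(world(p,*r[0]["location"],zw=zw),4))
E
```

```text
t 28.73 p [ 0.5662 -0.042   0.369 ] F [ 0.23 -0.25 -0.12] w 0.0515 y [ 0.357  0.934 -0.002] z [ 0.001 -0.003 -1.   ]
top small 0.056 [0.4621 0.349 ] top small 0.065 [0.4626 0.3489] cap 56 [0.4622 0.3485 0.1022]
top med 0.056 [0.5357 0.3477] top med 0.065 [0.5364 0.3491] cap 90 [0.5347 0.3467 0.0948]
top large 0.056 [0.5327 0.2742] top large 0.065 [0.533  0.2746] cap 114 [0.5322 0.2739 0.1051]
top tape_centre [0.6708 0.1156 0.0095]
top dish_centre [0.4246 0.0436 0.0075]
top timer_centre [0.4661 0.2722 0.033 ]
side small 0.056 [0.4632 0.3498] side small 0.065 [0.4634 0.3501] cap 50 [0.4634 0.3534 0.1014]
side med 0.056 [0.5362 0.3487] side med 0.065 [0.5368 0.3459] cap 72 [0.5358 0.3519 0.0945]
side large 0.056 [0.5336 0.2749] side large 0.065 [0.5337 0.2752] cap 77 [0.5328 0.2789 0.1042]
side tape_centre [0.6768 0.1122 0.0095]
side dish_centre [0.4241 0.0438 0.0075]
side timer_centre [ 0.7071 -0.1503  0.033 ]
```

View pics/n7.png

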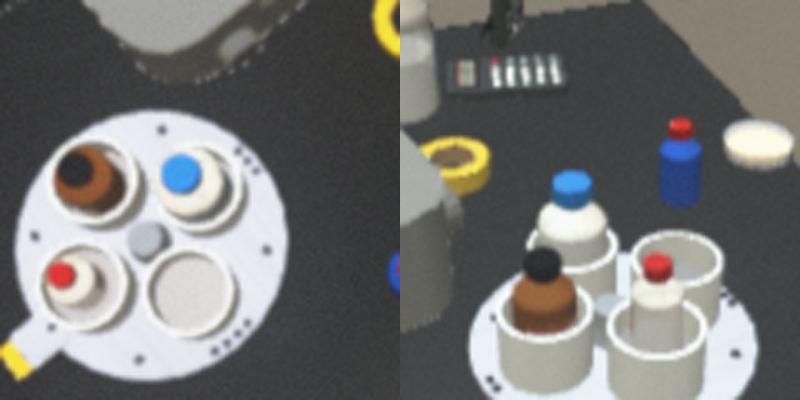

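All three bottles stand upright in pockets 1, 2 and 3 (caps at crop (60,275), (75,168) and (180,172)). Pocket 4 is empty and the arm is clear.

```bash
python3 -c "
from bench import order
print(order.job_done())"
```

```text
the job is handed in; nothing more can be done
None
```

I loaded the bottle ring in the order asked and handed the job in about 30 s into the 72 s limit: small in pocket 1, medium in pocket 2, large in pocket 3. Each bottle was gripped by its cap and lowered in 1 mm steps until the force rose. I let go with between 1.3 and 2.9 N showing on the wrist sensor.

- **Plate heights:** contact put the plates at about 34, 15 and 13 mm above the worktop, which agrees with the depth images.
- **Final check:** all three bottles stand upright and sit within about 2–3 mm of their pocket centres. Cap heights match the plates, pocket 4 is empty, and the arm touches nothing.
- **Bystanders:** I never touched the dish, the tape, the timer or the blue look-alike. In the last images the dish, tape and timer are within about 6–8 mm of where they were first measured, about the scatter of those detections.

**Disagreements:**
- The two cameras differed by up to about 3 mm on the ring's position, so I lined up the medium and large bottles against their cups in the side view.
- In the last top view the timer detection was false (it landed on pocket 4). The side view put the timer in its original place.
- The gripper reads about 3 mm narrower than the cap widths. When the first grip on the small bottle read narrow, I opened, moved up 4 mm and gripped again before lifting.

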